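Gauge a turned end cap's blind hole and hold it hole-up

TASK

Pick the turned wooden end cap off its cradle, find which end has the blind hole, and gauge the hole: slide it straight onto the gauge stand's pin until the rim meets the block. Then draw it off and hold it in the gripper, hole straight up, at least 15 cm above the bench and clear of everything, ready for glue; finish while still holding it so. Leave the other things on the bench where they are.

Things in the scene. Friction and masses are not known exactly. Their poses are not given: they have to be found in the camera images.
- cap_center (a point): Centre of the loose end cap: a plain round barrel of light wood, 40 mm in diameter, 60 mm long, 35 to 70 g, lying level in the cradle, its axis 47 mm above the bench. One end has a blind hole 22 mm wide, 32 mm deep; the other is closed and flat. x: along the axis, out of the hole. The hole may face left, right, towards the robot or between, or up to 25 degrees beyond left or right.
- cap_mouth (a point): Middle of the hole's mouth, on the cap's rim, 30 mm from cap_center along +x; same axes.
- cradle: Fixed dark-wood cradle under the cap: 50 mm long (x, the cap's axis at the start), 30 mm wide (y), two 5 mm rails up to 30 mm above the bench; narrower than the cap, so fingers can straddle both. Origin: centre of its underside. It and the gauge stand swap sides from case to case.
- gauge: Fixed wooden gauge stand: a foot 90 mm long (x from -65 to +25 mm), 80 mm wide and 14 mm thick, and on it an upright block 18 mm thick (x from -18 to 0), 36 mm wide and 112 mm high above the bench. A level steel pin, 12 mm in diameter and 24 mm long, stands out of the block's front face along +x, its axis 100 mm above the bench. Origin: on the bench straight under the pin's root; x: the way the pin points, away from the robot to within about 30 degrees.
- pin_root (a point): Where the pin's axis meets the block's front face, 100 mm above the bench; axes as for the gauge stand. The tip is 24 mm further along +x.
- chisel: Bystander: small turning chisel 200 mm long, lying flat. Origin: on the bench under its middle.
- glue_brush: Bystander: brush 170 mm long, lying flat. Origin: on the bench under its middle.
- spool: Bystander: black thread spool, 38 mm in diameter, 50 mm high. Origin: centre of its underside.
- ferrule: Bystander: dark wooden ring, 34 mm in diameter, 16 mm high. Origin: centre of its underside.
- notepad: Bystander: notepad 100 x 75 x 16 mm. Origin: centre of its underside.
- glue_jar: Bystander: closed jar, 60 mm in diameter, 65 mm high. Origin: centre of its underside.
- knob_blank: Bystander: small turned knob, 32 mm in diameter, 50 mm high, standing. Origin: centre of its underside.
Things that resemble listed ones, but are neither listed nor needed, are in the scene too. Leave any orange or pink look-alike of the cradle alone.

How it is judged:
By the outcome, as a careful person would: the job done as asked, in the order asked, and still so for the second after the job is handed in, while the arm keeps its last pose, push and grip.
It also fails if it takes over 61 s, if anything falls off the work surface, if the arm or the gripper's body presses on something with over 40 N, if the wrist force passes 120 N, or if a joint passes its speed limit or range.

ROBOT

A 7-joint arm with a two-finger parallel gripper is mounted at the origin on the work surface. World frame = base frame: x ahead of the robot, y to its left, z up, the work surface at z = 0. Lengths are in m, angles in rad, forces in N, time in s.
With the tool pointing down it reaches from about 0.35 to 0.9 m from the base axis. Payload 8.1 kg.
Tool frame: the origin (TCP) lies between the finger pads; the fingertips stand ahead of it and the grasp point (between the pads) is the TCP (arm.nose_length is the z of the fingertips in the tool frame, in m); z points along the fingers, y is the line along which they close (so a half turn about z gives the same grasp; the last joint's range is limited). The gripper opens to 92 mm and grips with 3 to 60 N. Pads are 19 mm wide; open, the fingers measure 130 mm over their backs; the gripper's body (75 mm by 190 mm) begins 47 mm behind the grasp point.
Start: joints at [1.058, 0.434, 0.025, 1.573, -0.012, 1.134, -0.075], TCP at [0.249, -0.573, 0.246] pointing down, gripper open.
Joint ranges: [-2.62, 2.62], [-0.44, 2.09], [-1.27, 1.32], [0.08, 2.57], [-1.32, 4.46], [0.12, 2], [-2.74, 2.74]. Speed limits (rad/s): [2.22, 2.22, 3.01, 3.01, 3.14, 3.14, 3.14].

INTERFACE

Orientations are given as a rotation vector (axis times angle).
In Python, from cell import sensors, optics, arm gives the robot as it stands.
- The arm moves only by the tool arm_command, never from a script. Its argument "deltas" is one flat list of numbers, 7 for each row, row after row: the turn, a rotation vector about the world's x, y, z as a fraction of full scale, then the shift along the world's x, y, z as a fraction of full scale, then the finger opening in mm, from 0 to 91.8. In form: [wx, wy, wz, dx, dy, dz, fingers, wx, wy, wz, dx, dy, dz, fingers, ...]. A call has 1 to 20 rows; each row is the pose to reach, as a shift and turn from the pose commanded when the call began; what a row does not reach only later rows make up. Full scale, the value 1, is 1 m for a shift and 90 degrees for a turn. A row lasts 1/10 s, in which the tool goes at most 50 mm and 8.59 degrees, less where a joint would pass 70% of its speed; a pose out of reach is approached as far as the arm can. A call with a number of a shift or a turn outside -1 to 1 is refused whole. A call with a gripper value outside its range is refused whole. The fingers move at their own pace and stop on an object; "force" is the grip in N (left out, the last holds). Time passes only in rows, so rows that repeat a pose let the fingers close. It gives the time, the measured TCP pose, the force, the opening and the grip force at its end, in the units of the state.
- sensors.observe(): the state, without advancing time (a new reading comes with each control period).
- optics.get_image(name): name is "scene" or "top"; returns the picture (480x640x3 uint8, blue, green, red); there is no depth.
- optics.calibration(name): a dict with "camera_matrix" (3x3 intrinsics, pixels), "D" ([k1, k2, p1, p2, k3] as OpenCV has them; the pictures are not rectified), "rvec" (rotation vector, rad) and "tvec" (3), from world to camera coordinates, as OpenCV has them. Camera axes: x right, y down, z forward; pixel columns grow to the right and rows downward; lengths in m; the calibration is good to about 2 mm. A picture is of the moment at which its call begins. calibration takes no time and is no camera call.
- arm.sign_off(): hands the job in; it is judged then, once.
The state is a dict: "clock": time; "joints": joint angles; "dq": joint speeds; "joint_efforts": joint torques, N m; "position": TCP position; "ee_rot": TCP orientation; "force": force on the tool from outside, world axes, zero at the start; "ft_torque": the same for the moment, N m; "width": opening from 0.0 (shut) to 1.0 (fully open); "gripper_force": force on a finger pad.
Only numpy, scipy, OpenCV 4.12 (cv2) and the standard library are available. Lean on these libraries where they do the work, as an engineer would, in place of code of your own. Each camera call takes 0.05 s, during which the arm holds its last target. There are 200 camera calls.

## Working session

There is one attempt and no reset: what is moved stays moved. The work goes in short steps, Python scripts to look and compute and a tool call to move; the robot and the scene stay as the last step left them, time stands still between calls to the robot, and variables do not carry over. Pictures are saved under pics/ and viewed, at most 10 in all, crops included, and the job is handed in when it is done.

Besides the shell and the picture viewer there is one more tool, called as name(argument=value, ...) on one line, values as JSON. arm_command: Moves the arm, as the interface text tells. Its arguments: {"type":"object","properties":{"deltas":{"type":"array","items":{"type":"number"}},"force":{"type":"number"}},"required":["deltas"]}

```bash
mkdir -p pics
cat > h.py <<'E'
import numpy as np, cv2
from cell import sensors, optics, arm
def cal(n):
    c=optics.calibration(n); R,_=cv2.Rodrigues(np.array(c["rvec"],float)); return np.array(c["camera_matrix"],float),np.array(c["D"],float),R,np.array(c["tvec"],float).reshape(3)
def ray(n,uv):
    K,D,R,t=cal(n); p=cv2.undistortPoints(np.array(uv,float).reshape(-1,1,2),K,D).reshape(-1,2)
    return -R.T@t, np.c_[p,np.ones(len(p))]@R
def plane(n,uv,z):
    o,d=ray(n,uv); return o+d*((z-o[2])/d[:,2])[:,None]
def proj(n,P):
    K,D,R,t=cal(n); return cv2.projectPoints(np.array(P,float).reshape(-1,3),R,t,K,D)[0].reshape(-1,2)
def tri(a,ua,b,ub):
    o1,d1=ray(a,ua);o2,d2=ray(b,ub);d1=d1[0]/np.linalg.norm(d1[0]);d2=d2[0]/np.linalg.norm(d2[0])
    s=np.linalg.lstsq(np.c_[d1,-d2],o2-o1,rcond=None)[0]; p,q=o1+s[0]*d1,o2+s[1]*d2
    return (p+q)/2,np.linalg.norm(p-q)
E
python3 - <<'E'
from h import *
for n in("scene","top"):
    cv2.imwrite(f"pics/{n}0.png",optics.get_image(n)); K,D,R,t=cal(n); print(n,K[0,0],-R.T@t,R[2])
print(sensors.observe(), arm.nose_length)
E
```

```text
scene 515.935604281392 [1.12073192 0.59236248 0.80584831] [-0.51534211 -0.54883759 -0.65817916]
top 598.1158483056968 [ 0.45713015 -0.00554631  1.27901996] [ 0.09259094  0.02705069 -0.99533672]
{'clock': 0.1, 'joints': array([ 1.05840129,  0.43516328,  0.02494796,  1.57400704, -0.01158056,
        1.13398774, -0.07511461]), 'dq': array([ 0.00058307, -0.00317912,  0.00018071, -0.00106529, -0.00075915,
       -0.00196373, -0.00028493]), 'joint_efforts': array([ 2.77427353e-03, -6.69118738e+01,  9.87699665e-01, -3.15139532e+01,
       -6.05393993e-02,  3.74322978e-02,  9.48346178e-05]), 'position': array([ 0.2488034 , -0.5728736 ,  0.24501658]), 'ee_rot': array([-3.07456447e+00, -6.38852996e-01,  6.61507802e-04]), 'force': array([ 0.5395527 , -0.1884901 , -0.45605143]), 'ft_torque': array([ 0.00183915, -0.03047469,  0.00915385]), 'gripper_force': 0.0, 'width': 0.9973961365664474} 0.019
```

View pics/scene0.png

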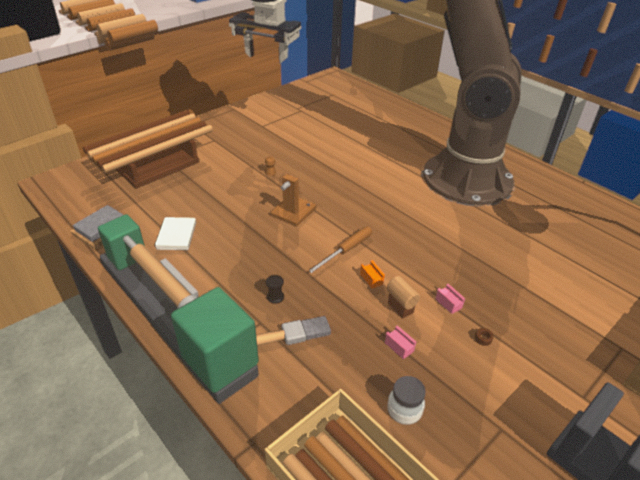

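View pics/top0.png

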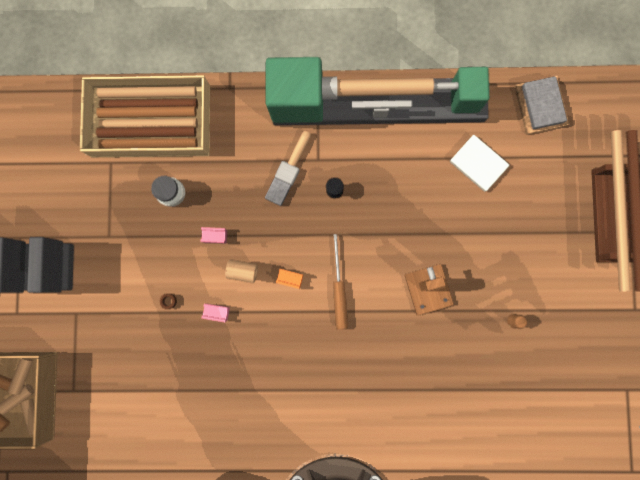

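Scene picture: the cap is at about (402,292) and the gauge stand at (292,200). In the top view they are at (241,271) and (432,285), with pink and orange look-alike cradles around the cap. I'll enlarge both.

Run:
```python
from h import *
s=cv2.imread("pics/scene0.png");t=cv2.imread("pics/top0.png")
c=lambda i,u,v:cv2.resize(i[v-27:v+28,u-36:u+37],(400,300),interpolation=cv2.INTER_CUBIC)
cv2.imwrite("pics/z0.png",np.vstack([np.hstack([c(s,402,295),c(t,241,271)]),np.hstack([c(s,292,197),c(t,432,288)])]))
```

```text
(no output)
```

View pics/z0.png

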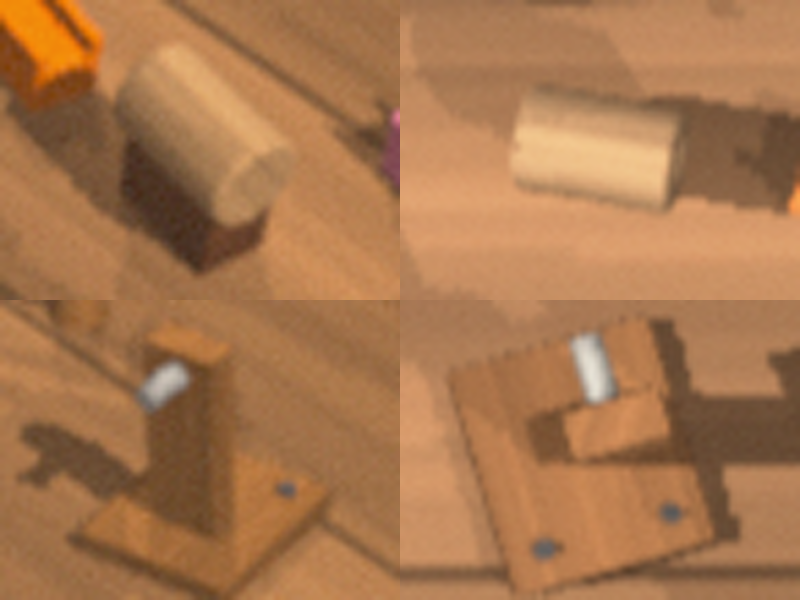

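The scene view shows the cap's +y end as flat and closed, so the hole should face right (-y). The pin points away from the robot. Next I'll measure positions from the corners, with cross-checks.

Run:
```python
from h import *
np.set_printoptions(precision=4,suppress=True)
f=400/73;cv=lambda L,o:(np.array(L,float)+.5)/f-.5+np.array(o)
tc=cv([(130,88),(115,180),(268,208),(285,110)],(205,244))
P=plane("top",tc,.047); print("cap corners",P,P.mean(0))
d=(P[2]+P[3]-P[0]-P[1])[:2];print("len",np.linalg.norm(d)/2,"dir",np.degrees(np.arctan2(d[1],d[0])),"dia",np.linalg.norm(P[0]-P[1]),np.linalg.norm(P[2]-P[3]))
# closed end centre in scene
e=cv([(258,183)],(366,268)); E=(P[0]+P[1])/2; print("closed end scene@047",plane("scene",e,.047),E)
F=plane("top",cv([(47,72),(250,18),(314,240),(117,297)],(396,261)),.014);print("foot",F)
l=[np.linalg.norm(F[i]-F[(i+1)%4]) for i in range(4)];print(l)
x=(F[0]+F[1]-F[2]-F[3])[:2];x/=np.linalg.norm(x);print("gdir",np.degrees(np.arctan2(x[1],x[0])),"origin",F.mean(0)[:2]+.02*x)
Q=plane("top",cv([(183,38),(203,102)],(396,261)),.1);print("pin tip/root",Q,np.degrees(np.arctan2(*(Q[0]-Q[1])[1::-1])),np.linalg.norm(Q[0]-Q[1]))
for n in("scene","top"):
    im=cv2.imread(f"pics/{n}0.png");u,v=(292,197) if n=="scene" else (432,288)
    c=im[v-27:v+28,u-36:u+37];h=cv2.cvtColor(c,cv2.COLOR_BGR2HSV);m=((h[...,1]<70)&(h[...,2]>120)).astype(np.uint8)
    k,lb,st,ce=cv2.connectedComponentsWithStats(m);i=1+np.argmax(st[1:,4]);print(n,st[i]+np.array([u-36,v-27,0,0,0]),ce[i]+[u-36,v-27])
    g=(ce[i]+[u-36,v-27]); 
    print(plane(n,g,.1)); 
    if n=="scene":gs=g
    else: print(tri("scene",gs,"top",g))
```

```text
cap corners [[0.5286 0.2173 0.047 ]
 [0.4939 0.2228 0.047 ]
 [0.4829 0.1649 0.047 ]
 [0.5197 0.1586 0.047 ]] [0.5063 0.1909 0.047 ]
len 0.05915598060373982 dir -99.67854879286566 dia 0.03508217081230186 0.037359599036496396
closed end scene@047 [[0.5098 0.2208 0.047 ]] [0.5112 0.2201 0.047 ]
foot [[ 0.4974 -0.1486  0.014 ]
 [ 0.5174 -0.2266  0.014 ]
 [ 0.4326 -0.2486  0.014 ]
 [ 0.4115 -0.1734  0.014 ]]
[np.float64(0.08054743526528504), np.float64(0.08761721204924139), np.float64(0.07810857694281921), np.float64(0.08937191072549705)]
gdir 15.304471239681478 origin [ 0.484 -0.194]
pin tip/root [[ 0.5064 -0.1876  0.1   ]
 [ 0.4835 -0.1941  0.1   ]] 15.917128230941994 0.023812284971013235
scene [282 181   8   9  45] [285.4889 184.9556]
[[ 0.4946 -0.1895  0.1   ]]
top [427 267   8  13  69] [430.7681 272.913 ]
[[ 0.4958 -0.1908  0.1   ]]
(array([ 0.4952, -0.1902,  0.1   ]), np.float64(0.001674072217137063))
```

Everything agrees to within 1–2 mm:
- **Cap:** centre (0.506, 0.191, 0.047), hole pointing at -99.7°.
- **Pin:** root (0.484, -0.194, 0.100), direction 15.5°.

Now I'll move above the cap, turning +56.8° about z.

arm_command(deltas=[0, 0, 0.631, 0.257, 0.764, -0.046, 80, 0, 0, 0.631, 0.257, 0.764, -0.046, 80, 0, 0, 0.631, 0.257, 0.764, -0.046, 80, 0, 0, 0.631, 0.257, 0.764, -0.046, 80, 0, 0, 0.631, 0.257, 0.764, -0.046, 80, 0, 0, 0.631, 0.257, 0.764, -0.046, 80, 0, 0, 0.631, 0.257, 0.764, -0.046, 80, 0, 0, 0.631, 0.257, 0.764, -0.046, 80, 0, 0, 0.631, 0.257, 0.764, -0.046, 80, 0, 0, 0.631, 0.257, 0.764, -0.046, 80, 0, 0, 0.631, 0.257, 0.764, -0.046, 80, 0, 0, 0.631, 0.257, 0.764, -0.046, 80, 0, 0, 0.631, 0.257, 0.764, -0.046, 80, 0, 0, 0.631, 0.257, 0.764, -0.046, 80, 0, 0, 0.631, 0.257, 0.764, -0.046, 80, 0, 0, 0.631, 0.257, 0.764, -0.046, 80, 0, 0, 0.631, 0.257, 0.764, -0.046, 80, 0, 0, 0.631, 0.257, 0.764, -0.046, 80, 0, 0, 0.631, 0.257, 0.764, -0.046, 80, 0, 0, 0.631, 0.257, 0.764, -0.046, 80])

```text
clock: 2.1
position: [0.5059, 0.1887, 0.1997]
ee_rot: [2.404, 2.022, -0.002]
force: [-0.3, -0.1, 0.3]
width: 0.869
gripper_force: 0.0
```

arm_command(deltas=[0, 0, 0, 0, 0, -0.03, 80, 0, 0, 0, 0, 0, -0.06, 80, 0, 0, 0, 0, 0, -0.09, 80, 0, 0, 0, 0, 0, -0.11, 80, 0, 0, 0, 0, 0, -0.13, 80, 0, 0, 0, 0, 0, -0.145, 80, 0, 0, 0, 0, 0, -0.153, 80, 0, 0, 0, 0, 0, -0.153, 80, 0, 0, 0, 0, 0, -0.153, 80])

```text
clock: 3.0
position: [0.5064, 0.1903, 0.0474]
ee_rot: [2.402, 2.024, 0.001]
force: [-1.1, -0.5, -0.1]
width: 0.875
gripper_force: 0.0
```

Run:
```python
from h import *
s=optics.get_image("scene");t=optics.get_image("top")
c=lambda i,u,v:cv2.resize(i[v-37:v+38,u-49:u+50],(400,300),interpolation=cv2.INTER_CUBIC)
cv2.imwrite("pics/z1.png",np.hstack([c(s,402,285),c(t,241,265)]));o=sensors.observe();print(o["position"],o["force"],o["joints"])
```

```text
[0.50661442 0.1907354  0.04768555] [-0.53841603  0.13519842  0.67127264] [-0.12213202  0.59775823 -0.46664405  1.94663258  0.41009085  0.68911835
 -1.01040359]
```

View pics/z1.png

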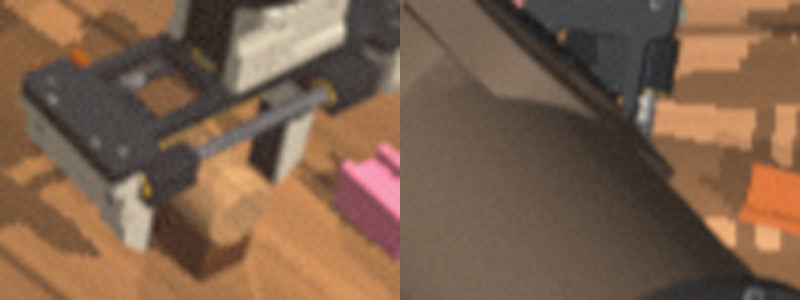

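The fingers straddle the cap and cradle, with the cap's near end at about (245,205) in the left panel. Now closing.

arm_command(deltas=[0, 0, 0, 0, 0, 0, 30, 0, 0, 0, 0, 0, 0, 30, 0, 0, 0, 0, 0, 0, 30, 0, 0, 0, 0, 0, 0, 30, 0, 0, 0, 0, 0, 0, 30, 0, 0, 0, 0, 0, 0, 30, 0, 0, 0, 0, 0, 0, 30, 0, 0, 0, 0, 0, 0, 30], force=25)

```text
clock: 3.9
position: [0.5063, 0.1908, 0.0469]
ee_rot: [2.402, 2.025, 0.001]
force: [1.6, -0.3, 0.9]
width: 0.431
gripper_force: 25.0
```

arm_command(deltas=[0, 0, 0, 0, 0, 0.02, 30, 0, 0, 0, 0, 0, 0.05, 30, 0, 0, 0, 0, 0, 0.09, 30, 0, 0, 0, 0, 0, 0.13, 30, 0, 0, 0, 0, 0, 0.153, 30, 0, 0, -0.06, 0.005, -0.03, 0.153, 30, 0, 0, -0.12, 0.01, -0.06, 0.153, 30, 0, 0, -0.18, 0.015, -0.09, 0.153, 30, 0, 0, -0.24, 0.02, -0.12, 0.153, 30, 0, 0, -0.3, 0.025, -0.15, 0.153, 30, 0, 0, -0.36, 0.03, -0.18, 0.153, 30, 0, 0, -0.42, 0.035, -0.21, 0.153, 30, 0, 0, -0.48, 0.04, -0.24, 0.153, 30, 0, 0, -0.54, 0.045, -0.27, 0.153, 30, 0, 0, -0.6, 0.05, -0.3, 0.153, 30, 0, 0, -0.66, 0.055, -0.33, 0.153, 30, 0, 0, -0.72, 0.055, -0.355, 0.153, 30, 0, 0, -0.72, 0.055, -0.364, 0.153, 30, 0, 0, -0.72, 0.055, -0.364, 0.153, 30, 0, 0, -0.72, 0.055, -0.364, 0.153, 30])

```text
clock: 5.9
position: [0.5609, -0.1715, 0.1996]
ee_rot: [-3.111, -0.428, 0.0]
force: [-0.5, -0.0, -1.1]
width: 0.431
gripper_force: 25.0
```

Run:
```python
from h import *
s=optics.get_image("scene");t=optics.get_image("top");o=sensors.observe();p=o["position"];print(p,o["ee_rot"],o["joints"],o["width"])
us,ut=proj("scene",p)[0].astype(int),proj("top",p)[0].astype(int);print(us,ut)
c=lambda i,u,v:cv2.resize(i[v-45:v+45,u-60:u+60],(400,300),interpolation=cv2.INTER_CUBIC)
cv2.imwrite("pics/z2.png",np.hstack([c(s,*us),c(t,*ut)]))
```

```text
[ 0.56112615 -0.17122258  0.19975216] [-3.11128255e+00 -4.28195335e-01 -1.59045859e-04] [ 0.35730546  0.42711511 -0.21061546  1.71393669  0.10121122  1.01141035
 -1.1859933 ] 0.435896271865501
[266 162] [427 234]
```

View pics/z2.png

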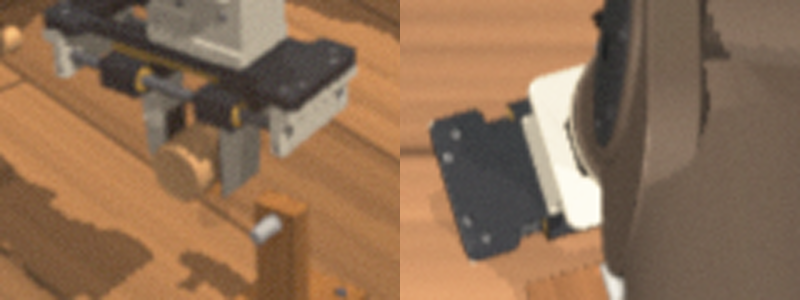

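The cap is held level, with its closed end at about (185,170) in the left panel facing away from the robot, as planned. I'll check the face centre against the prediction and go down to pin height.

arm_command(deltas=[0, 0, 0, 0, 0, -0.03, 30, 0, 0, 0, 0, -0.001, -0.06, 30, 0, 0, 0, 0, -0.001, -0.085, 30, 0, 0, 0, 0, -0.001, -0.1, 30, 0, 0, 0, 0, -0.001, -0.1, 30, 0, 0, 0, 0, -0.001, -0.1, 30, 0, 0, 0, 0, -0.001, -0.1, 30])

```text
clock: 6.7
position: [0.5619, -0.1739, 0.101]
ee_rot: [3.112, 0.424, 0.003]
force: [-0.2, 0.0, 0.4]
width: 0.43
gripper_force: 25.0
```

Run:
```python
from h import *
s=optics.get_image("scene");o=sensors.observe();p=o["position"];print(p,o["ee_rot"],o["force"])
a=np.radians(15.6);d=np.array([np.cos(a),np.sin(a),0])
us=(278,188)
c=s[us[1]-40:us[1]+41,us[0]-54:us[0]+55]
cv2.imwrite("pics/z3.png",cv2.resize(c,(800,594),interpolation=cv2.INTER_CUBIC))
f=800/109
for q in(p-.03*d,p+.03*d,np.array([.484,-.194,.1]),np.array([.484,-.194,.1])+.024*d): print((proj("scene",q)[0]-[us[0]-54,us[1]-40]+.5)*f)
print("along/perp/dz",(p-[.484,-.194,.1])@d,(p-[.484,-.194,.1])@[-d[1],d[0],0],p[2]-.1)
```

```text
[ 0.5618774  -0.17404224  0.10101757] [3.11226991 0.42348518 0.00313463] [-0.02991574  0.13510958 -0.72342079]
[376.01122756 328.67398302]
[260.8405173 425.4943439]
[471.5721504  256.41700094]
[428.8237804  292.42024356]
along/perp/dz 0.08037563822589086 -0.0017202055694932536 0.001017574507665167
```

View pics/z3.png

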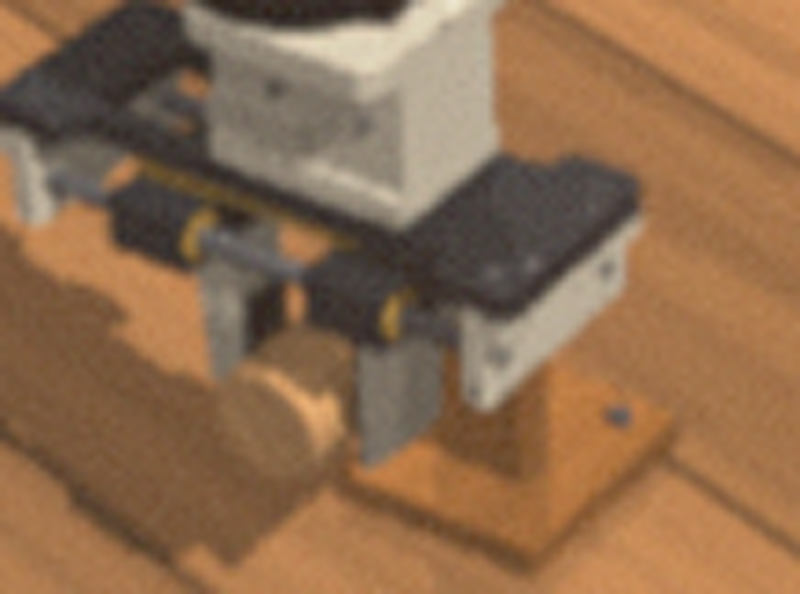

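Face centre at about (268,420), within 1 px of prediction. Now sliding along the pin axis.

arm_command(deltas=[0, 0, 0, -0.005, 0, -0.001, 30, 0, 0, 0, -0.01, -0.002, -0.001, 30, 0, 0, 0, -0.014, -0.003, -0.001, 30, 0, 0, 0, -0.019, -0.004, -0.001, 30, 0, 0, 0, -0.024, -0.006, -0.001, 30, 0, 0, 0, -0.029, -0.007, -0.001, 30, 0, 0, 0, -0.034, -0.008, -0.001, 30, 0, 0, 0, -0.038, -0.01, -0.001, 30, 0, 0, 0, -0.042, -0.011, -0.001, 30, 0, 0, 0, -0.042, -0.011, -0.001, 30, 0, 0, 0, -0.042, -0.011, -0.001, 30])

```text
clock: 7.85
position: [0.5191, -0.1853, 0.0988]
ee_rot: [3.113, 0.423, 0.0]
force: [0.2, -0.2, -0.7]
width: 0.429
gripper_force: 25.0
```

```bash
cat > st.py <<'E'
from h import *
a=np.radians(15.6);d=np.array([np.cos(a),np.sin(a),0])
o=sensors.observe();p=o["position"];r=p-[.484,-.194,.1]
print("along %.4f perp %.4f dz %.4f"%(r@d,r@[-d[1],d[0],0],r[2]),"F along %.1f perp %.1f z %.1f"%(o["force"]@d,o["force"]@[-d[1],d[0],0],o["force"][2]),o["ee_rot"],o["ft_torque"],o["clock"])
E
python3 st.py
```

```text
along 0.0361 perp -0.0010 dz -0.0012 F along 0.2 perp -0.2 z -0.7 [3.11297661e+00 4.22647286e-01 2.70795224e-04] [ 0.00134312 -0.01220912 -0.02461639] 7.85
```

The pin is in the hole without contact, because a closed end would have hit at 54 mm. Creeping on to the block.

arm_command(deltas=[0, 0, 0, -0.001, 0, 0, 30, 0, 0, 0, -0.002, -0.001, 0, 30, 0, 0, 0, -0.003, -0.001, 0, 30, 0, 0, 0, -0.004, -0.001, 0, 30, 0, 0, 0, -0.005, -0.001, 0, 30, 0, 0, 0, -0.005, -0.001, 0, 30])

```text
clock: 8.45
position: [0.5146, -0.1862, 0.099]
ee_rot: [3.113, 0.423, 0.002]
force: [2.8, -1.1, -1.4]
width: 0.433
gripper_force: 25.0
```

```bash
python3 st.py
```

```text
along 0.0316 perp -0.0007 dz -0.0010 F along 2.4 perp -1.8 z -1.4 [3.11265517e+00 4.23075325e-01 2.15300411e-03] [ 0.05262528 -0.59751246  0.03459351] 8.45
```

arm_command(deltas=[0, 0, 0, -0.001, 0, 0, 30, 0, 0, 0, -0.001, 0, 0, 30, 0, 0, 0, -0.002, -0.001, 0, 30, 0, 0, 0, -0.002, -0.001, 0, 30])

```text
clock: 8.85
position: [0.5146, -0.1861, 0.0993]
ee_rot: [-3.113, -0.425, -0.007]
force: [9.1, 4.0, -5.2]
width: 0.429
gripper_force: 25.0
```

```bash
python3 st.py
```

```text
along 0.0316 perp -0.0006 dz -0.0007 F along 9.8 perp 1.4 z -5.2 [-3.11256564 -0.42499384 -0.00744381] [ 0.6973758  -1.85084201  0.11980591] 8.85
```

arm_command(deltas=[0, 0, 0, -0.001, 0, 0.001, 30, 0, 0, 0, -0.001, 0, 0.001, 30, 0, 0, 0, -0.001, 0, 0.001, 30])

```text
clock: 9.15
position: [0.5145, -0.186, 0.1006]
ee_rot: [3.112, 0.426, 0.01]
force: [10.6, 3.2, -4.3]
width: 0.434
gripper_force: 25.0
```

```bash
python3 st.py
python3 - <<'E'
from h import *
s=optics.get_image("scene");cv2.imwrite("pics/z4.png",cv2.resize(s[150:231,235:344],(800,594),interpolation=cv2.INTER_CUBIC))
d=np.array([.963,.269,0]);print((proj("scene",np.array([.484,-.194,.1])+.06*d)[0]-[235,150]+.5)*800/109)
E
```

```text
along 0.0315 perp -0.0005 dz 0.0006 F along 11.1 perp 0.3 z -4.3 [3.11231587 0.42560332 0.01003214] [ 0.74909333 -2.26052574  0.15448961] 9.15
[281.92034689 333.51748574]
```

View pics/z4.png

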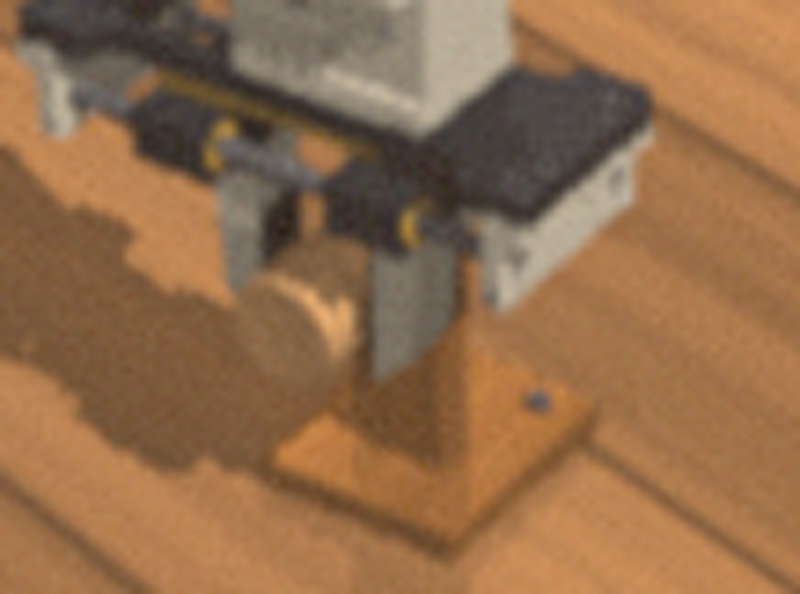

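The closed face is at about (287,327), as predicted for the seated pose, and the reaction holds at 11 N. The rim is on the block. Now drawing straight off, then lifting.

arm_command(deltas=[0, 0, 0, 0.004, 0.001, -0.001, 30, 0, 0, 0, 0.008, 0.002, -0.001, 30, 0, 0, 0, 0.013, 0.004, -0.001, 30, 0, 0, 0, 0.018, 0.005, -0.001, 30, 0, 0, 0, 0.023, 0.006, -0.001, 30, 0, 0, 0, 0.028, 0.008, -0.001, 30, 0, 0, 0, 0.033, 0.009, -0.001, 30, 0, 0, 0, 0.038, 0.01, -0.001, 30, 0, 0, 0, 0.044, 0.012, -0.001, 30, 0, 0, 0, 0.05, 0.014, -0.001, 30, 0, 0, 0, 0.058, 0.016, -0.001, 30, 0, 0, 0, 0.065, 0.018, -0.001, 30, 0, 0, 0, 0.065, 0.018, -0.001, 30, 0, 0, 0, 0.065, 0.018, 0.03, 30, 0, 0, 0, 0.065, 0.018, 0.07, 30, 0, 0, 0, 0.065, 0.018, 0.12, 30, 0, 0, 0, 0.065, 0.018, 0.17, 30, 0, 0, 0, 0.065, 0.018, 0.22, 30, 0, 0, 0, 0.065, 0.018, 0.25, 30, 0, 0, 0, 0.065, 0.018, 0.25, 30])

```text
clock: 11.2
position: [0.5777, -0.1696, 0.3551]
ee_rot: [3.11, 0.422, 0.012]
force: [-0.2, -0.7, -1.1]
width: 0.429
gripper_force: 25.0
```

```bash
python3 st.py; python3 -c "
from h import *
o=sensors.observe();print(o['position'],o['joints'],o['width'])"
```

```text
along 0.0968 perp -0.0017 dz 0.2551 F along -0.4 perp -0.6 z -1.1 [3.10998052 0.42186056 0.0124566 ] [-0.00747398  0.00506817  0.03302566] 11.2
[ 0.57765316 -0.16957434  0.35510812] [ 0.3432322   0.3399539  -0.20729971  1.45046302  0.07118331  1.34995521
 -1.16869131] 0.4290296332991145
```

Drawn off. Next I'll yaw so the hole points radially outward (+148° in two calls), raise it, then tilt it up.

arm_command(deltas=[0, 0, 0.09, 0, 0, 0, 30, 0, 0, 0.18, 0, 0, 0.01, 30, 0, 0, 0.27, 0, 0, 0.02, 30, 0, 0, 0.36, 0, 0, 0.04, 30, 0, 0, 0.45, 0, 0, 0.06, 30, 0, 0, 0.54, 0, 0, 0.08, 30, 0, 0, 0.63, 0, 0, 0.1, 30, 0, 0, 0.72, 0, 0, 0.12, 30, 0, 0, 0.81, 0, 0, 0.14, 30, 0, 0, 0.9, 0, 0, 0.15, 30, 0, 0, 0.9, 0, 0, 0.15, 30, 0, 0, 0.9, 0, 0, 0.15, 30])

```text
clock: 12.4
position: [0.5759, -0.1694, 0.4985]
ee_rot: [-2.097, -2.338, 0.001]
force: [-0.5, 0.2, -0.9]
width: 0.428
gripper_force: 25.0
```

arm_command(deltas=[0, 0, 0.09, 0, 0, 0, 30, 0, 0, 0.18, 0, 0, 0, 30, 0, 0, 0.27, 0, 0, 0, 30, 0, 0, 0.36, 0, 0, 0, 30, 0, 0, 0.45, 0, 0, 0, 30, 0, 0, 0.54, 0, 0, 0, 30, 0, 0, 0.63, 0, 0, 0, 30, 0, 0, 0.72, 0, 0, 0, 30, 0, 0, 0.745, 0, 0, 0, 30, 0, 0, 0.745, 0, 0, 0, 30, 0, 0, 0.745, 0, 0, 0, 30])

```text
clock: 13.5
position: [0.5758, -0.1693, 0.4988]
ee_rot: [-0.456, -3.107, 0.0]
force: [0.4, 0.4, -0.9]
width: 0.433
gripper_force: 25.0
```

```bash
cat > s2.py <<'E'
from h import *
np.set_printoptions(precision=3,suppress=True)
o=sensors.observe();R=cv2.Rodrigues(o["ee_rot"])[0];h=R[:,0]
# sign of h in tool x: at grasp yaw x_t=80.1deg, hole -99.7 -> hole = -x_t
print(o["position"],"hole",-h,"toolz",R[:,2],o["joints"],o["width"],o["clock"])
E
python3 s2.py
```

```text
[ 0.576 -0.169  0.499] hole [ 0.958 -0.287 -0.001] toolz [-0.001  0.    -1.   ] [ 0.603  0.388 -0.67   1.101  0.24   1.727  1.287] 0.43348705173218605 13.5
```

arm_command(deltas=[-0.026, -0.086, 0, 0, 0, 0.01, 30, -0.052, -0.172, 0, 0, 0, 0.02, 30, -0.078, -0.259, 0, 0, 0, 0.03, 30, -0.104, -0.345, 0, 0, 0, 0.04, 30, -0.129, -0.431, 0, 0, 0, 0.05, 30, -0.155, -0.517, 0, 0, 0, 0.06, 30, -0.181, -0.604, 0, 0, 0, 0.07, 30, -0.207, -0.69, 0, 0, 0, 0.08, 30, -0.233, -0.776, 0, 0, 0, 0.09, 30, -0.258, -0.862, 0, 0, 0, 0.1, 30, -0.287, -0.958, 0, 0, 0, 0.1, 30, -0.287, -0.958, 0, 0, 0, 0.1, 30, -0.287, -0.958, 0, 0, 0, 0.1, 30, -0.287, -0.958, 0, 0, 0, 0.1, 30, -0.287, -0.958, 0, 0, 0, 0.1, 30])

```text
clock: 15.0
position: [0.5487, -0.1586, 0.6782]
ee_rot: [0.256, 1.731, -0.217]
force: [-0.5, 0.2, 0.0]
width: 0.434
gripper_force: 25.0
```

```bash
python3 s2.py
python3 - <<'E'
from h import *
p=sensors.observe()["position"]
def c(n):
    u,v=proj(n,p)[0].astype(int);print(n,u,v);i=cv2.copyMakeBorder(optics.get_image(n),60,60,60,60,cv2.BORDER_CONSTANT);u+=60;v+=60
    return cv2.resize(i[v-45:v+45,u-60:u+60],(400,300),interpolation=cv2.INTER_CUBIC)
cv2.imwrite("pics/z5.png",np.hstack([c("scene"),c("top")]))
E
```

```text
[ 0.549 -0.159  0.678] hole [ 0.166 -0.049  0.985] toolz [ 0.942 -0.287 -0.173] [ 0.819 -0.375 -0.464  2.038 -1.318  0.118  2.741] 0.434357603975479 15.0
scene 263 -95Traceback (most recent call last):
  File "<stdin>", line 6, in <module>
  File "<stdin>", line 5, in c
cv2.error: OpenCV(4.12.0) /io/opencv/modules/imgproc/src/resize.cpp:4208: error: (-215:Assertion failed) !ssize.empty() in function 'resize'
```

Joint limits (j5, j6, j7) stop it at 80°. I'll untilt somewhat, move outward to unwind the wrist, then tilt again there.

arm_command(deltas=[0.028, 0.096, 0, 0, 0, 0, 30, 0.056, 0.19, 0, 0, 0, 0, 30, 0.084, 0.28, 0, 0, 0, 0, 30, 0.112, 0.37, 0, 0.02, -0.006, 0, 30, 0.14, 0.47, 0, 0.04, -0.012, 0, 30, 0.14, 0.47, 0, 0.07, -0.021, 0, 30, 0.14, 0.47, 0, 0.1, -0.03, 0, 30, 0.14, 0.47, 0, 0.13, -0.039, 0, 30, 0.14, 0.47, 0, 0.16, -0.048, 0, 30, 0.14, 0.47, 0, 0.19, -0.057, 0, 30, 0.14, 0.47, 0, 0.19, -0.057, 0, 30, 0.14, 0.47, 0, 0.19, -0.057, 0, 30, 0.14, 0.47, 0, 0.19, -0.057, 0, 30])

```text
clock: 16.35
position: [0.7437, -0.2167, 0.6722]
ee_rot: [0.365, 2.501, -0.121]
force: [-0.3, -0.2, -2.0]
width: 0.432
gripper_force: 25.0
```

```bash
python3 s2.py
```

```text
[ 0.744 -0.217  0.672] hole [ 0.781 -0.232  0.579] toolz [ 0.554 -0.168 -0.815] [ 0.694  0.451 -1.053  0.832  0.667  1.457  1.216] 0.4320726314878452 16.35
```

arm_command(deltas=[-0.022, -0.073, 0, 0, 0, 0, 30, -0.043, -0.146, 0, 0, 0, 0, 30, -0.065, -0.218, 0, 0, 0, 0, 30, -0.087, -0.291, 0, 0, 0, 0, 30, -0.108, -0.364, 0, 0, 0, 0, 30, -0.13, -0.437, 0, 0, 0, 0, 30, -0.151, -0.51, 0, 0, 0, 0, 30, -0.173, -0.582, 0, 0, 0, 0, 30, -0.173, -0.582, 0, 0, 0, 0, 30, -0.173, -0.582, 0, 0, 0, 0, 30])

```text
clock: 17.35
position: [0.7357, -0.24, 0.6767]
ee_rot: [0.315, 1.706, -0.294]
force: [0.2, -1.4, -0.7]
width: 0.43
gripper_force: 25.0
```

```bash
python3 s2.py
```

```text
[ 0.736 -0.24   0.677] hole [ 0.149 -0.042  0.988] toolz [ 0.917 -0.368 -0.154] [ 0.968  0.093 -0.879  1.737  1.842  0.309 -0.24 ] 0.43028565351087794 17.35
```

arm_command(deltas=[-0.013, -0.05, 0, 0, 0, 0, 30, -0.027, -0.095, 0, 0, 0, 0, 30, -0.027, -0.095, 0, 0, 0, 0, 30, -0.027, -0.095, 0, 0, 0, 0, 30, -0.027, -0.095, 0, 0, 0, 0, 30, -0.027, -0.095, 0, 0, 0, 0, 30])

```text
clock: 17.95
position: [0.7356, -0.2407, 0.6775]
ee_rot: [0.299, 1.552, -0.301]
force: [0.2, -0.9, -0.1]
width: 0.433
gripper_force: 25.0
```

```bash
python3 s2.py
```

```text
[ 0.736 -0.241  0.678] hole [0.002 0.001 1.   ] toolz [ 0.928 -0.373 -0.002] [ 1.021  0.135 -0.96   1.84   2.423  0.489 -0.796] 0.4333678620211009 17.95
```

Hole axis is vertical to within 0.2° by the tool pose. I'll check by camera.

Run:
```python
from h import *
p=sensors.observe()["position"];print(proj("scene",p)[0],proj("top",p)[0])
cv2.imwrite("pics/z6.png",optics.get_image("top"))
```

```text
[129.03126036 -89.13695267] [562.25745823  20.04083623]
```

View pics/z6.png

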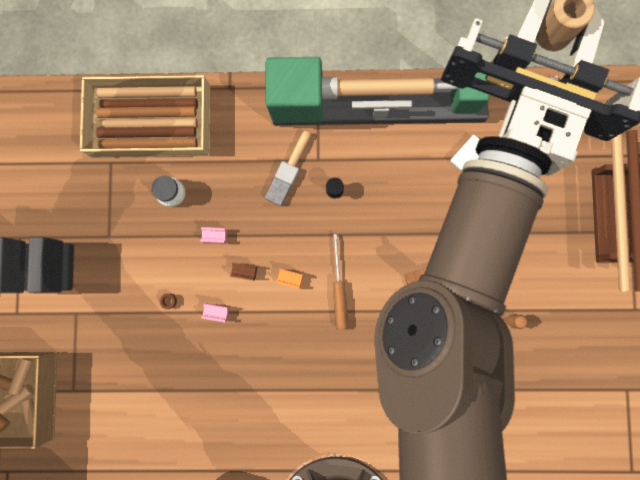

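Run:
```python
from h import *
p=sensors.observe()["position"]
print("mouth/bottom pred",proj("top",[p+[0,0,.03],p-[0,0,.03]]),"bench edge",plane("top",[(560,72)],0))
im=cv2.imread("pics/z6.png");cv2.imwrite("pics/z7.png",cv2.resize(im[0:66,520:608],(800,600),interpolation=cv2.INTER_CUBIC))
```

```text
mouth/bottom pred [[573.71820847   5.91503944]
 [551.62245669  32.64290119]] bench edge [[ 0.93267544 -0.49596581  0.        ]]
```

View pics/z7.png

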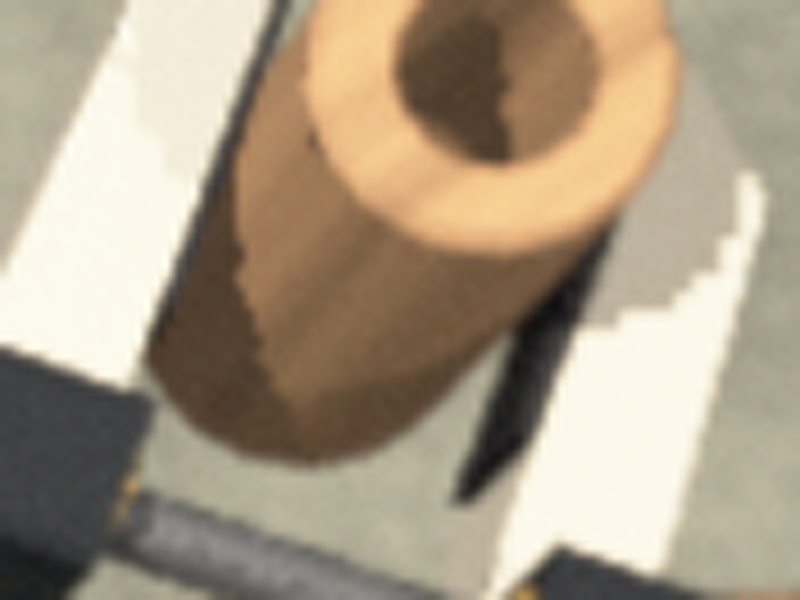

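Run:
```python
from h import *
p=sensors.observe()["position"];a=np.linspace(0,2*np.pi,90);k=800/88
for z,r in((.03,.02),(.03,.011),(-.03,.02)):
    q=(proj("top",p+np.c_[r*np.cos(a),r*np.sin(a),0*a+z])-[520,0]+.5)*k;print(z,r,"u",q[:,0].min(),q[:,0].max(),"v",q[:,1].min(),q[:,1].max(),"u at vmax",q[q[:,1].argmax(),0])
```

```text
0.03 0.02 u 304.1291679554413 682.337022476768 v -120.40939013684445 238.02628343138602 u at vmax 494.14261827685925
0.03 0.011 u 388.9976131025337 597.0044192150413 v -40.09541021314853 157.04327973733092 u at vmax 493.5700735310796
-0.03 0.02 u 121.11903177789662 463.4562978831407 v 138.63017803232935 464.78661384945707 u at vmax 292.73291329780955
```

The mouth and bottom outlines match an upright cap to within about 1 px (about 1° or less), and nothing else on the bench has moved. Handing in.

```bash
python3 -c "
from cell import arm
print(arm.sign_off())"
```

```text
the job is handed in; nothing more can be done
None
```

The cap was gauged on the pin until its rim met the block, then drawn off. It was handed in still held in the gripper, hole up, about 0.68 m above the bench, after roughly 18 s of the 61 s allowed.

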